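# Bring the tube on a reader's wheel up to the eye and lock it

## Robot

A 6-joint arm with a two-finger parallel gripper is mounted at the origin on a cart in front of the work surface, level with it; the furniture and walls round the work are solid. World frame = base frame: x ahead of the robot, y to its left, z up, the work surface at z = 0. Lengths are in m, angles in rad, forces in N, time in s.
With the tool pointing down it reaches from about 0.35 to 0.85 m from the base axis. Payload 8.1 kg.
Tool frame: the origin (TCP) lies on the centre line of the jaws, within the pads' length; the fingertips stand robot.tips_ahead ahead of it and the grasp point (between the pads) lies 8 mm behind it (robot.tips_ahead is the distance from the TCP to the fingertips, in m); z points along the fingers, y is the direction in which the jaws open and shut (so a half turn about z gives the same grasp; the last joint's range is limited). The gripper opens to 93 mm and grips with 3 to 60 N. Pads are 15 mm wide; open, the fingers measure 128 mm over their backs; the gripper's body (75 mm by 188 mm) begins 65 mm behind the grasp point.
Start: joints at [-1.426, 0.13, 1.488, -0, 1.523, -0.085], TCP at [0.137, -0.584, 0.23] pointing down, gripper open.
Joint ranges: [-2.96, 2.96], [-0.89, 2.26], [0.02, 2.5], [-1.34, 4.48], [0, 2.73], [-2.66, 2.66]. Speed limits (rad/s): [2.39, 2.39, 2.79, 3.14, 3.14, 3.14].

## Interface

Orientations are given as a rotation vector (axis times angle).
In Python, from plant import monitor, eyes, job, robot gives the robot as it stands.
- The arm moves only by the tool servo_tool, never from a script. Its argument "plan" is a list that holds one entry, the list of rows, each a list of 7 numbers: the closure, from -1 (fully open) to 1 (shut), so that 0 is half open, then the shift along the world's x, y, z in mm, then the turn, a rotation vector about the world's x, y, z in rad. In form: [[[hand, dx, dy, dz, ax, ay, az], ...]]. A call has 1 to 12 rows; each row shifts and turns the commanded pose from where the row before left it; what a row does not reach is not made up. A row lasts 1/10 s, in which the tool goes at most 50 mm and 8.59 degrees, less where a joint would pass 70% of its speed; a pose out of reach is approached as far as the arm can. A call with a gripper value outside its range is refused whole. The fingers move at their own pace and stop on an object; "force" is the grip in N (left out, the last holds). Time passes only in rows, so rows that do not move let the fingers close. It gives the time, the measured TCP pose, the force and the opening at its end, in the units of the state.
- monitor.read_state(): the state, without advancing time (a new reading comes with each control period).
- eyes.read_camera(name): name is "side" or "top" or "wrist"; returns the picture (480x640x3 uint8, red, green, blue); there is no depth.
- eyes.camera_info(name): a dict with "mtx" (3x3 intrinsics, pixels), "R" (3x3) and "t" (3): a world point X has camera coordinates R X + t. Camera axes: x right, y down, z forward; pixel columns grow to the right and rows downward; lengths in m; the calibration is good to about 2 mm. A picture is of the moment at which its call begins: read the wrist's pose just before it. camera_info takes no time and is no camera call; for the wrist camera it gives the pose at the moment of the call.
- job.close_job(): hands the job in, once; it reports no verdict.
The state is a dict: "t": time; "q": joint angles; "dq": joint speeds; "joint_torque": joint torques, N m; "tool_pos": TCP position; "orientation": TCP orientation; "force": force on the tool from outside, world axes, zero at the start; "wrist_torque": the same for the moment, N m; "opening": finger opening in m.
Only numpy, scipy, OpenCV 4.12 (cv2) and the standard library are available. Lean on these libraries where they do the work, as an engineer would, in place of code of your own. Each camera call takes 0.05 s, during which the arm holds its last target. There are 200 camera calls.

## Task

One of the six clips on the reader's wheel holds a sample tube, hidden low down at the moment: turn the wheel by its rubber rim (either way round will do, so look for the shorter one) until the tube stands straight up under the reader eye, and let the wheel come to rest. Then push the lock lever fully over, away from the robot, leaving the tube upright. Do not touch the tube and leave the other things on the bench where they are.

Things in the scene. Friction and masses are not known exactly. Their poses are not given: they have to be found in the camera images.
- axle (a point): rest place of the centre of the upright wheel of the fixed tube reader, 125 mm above the bench. Axes: x to its back (ahead of the robot at yaw 0), y along the axle to the left, z up. Rubber rim: radius 85 mm, y -18 to +18 mm, turns freely (0.02 N m, hardly coasts), open to the fingers 35 to 70 degrees forward of the top. Sprung axle: pressed down and back it gives about 1 mm per 1.2 N beyond 3 N, 10 mm at most
- head (a point): middle of the front lower edge of the white reader head that overhangs the wheel's top; from here the head runs 115 mm back, 70 mm up and 48 mm to either side; same axes as axle, at (-55, -34, +97) mm from it. Behind its front by 10 mm a column carries it on the wheel's right (y -82 to -32 from the axle). Because of it the rim is reached with the tool tilted 25 to 50 degrees, pointing down and away from the robot
- guard (a point): middle of the upper edge of the white guard in front of the wheel, 82 mm wide, 5 mm thick, reaching from the base up to 18 mm above the axle's height; at (-108, +8, +18) mm from the axle; same axes
- eye (a point): lower end of the reader eye, a black cylinder 15 mm across that looks straight down on the top place of the tube; at (0, +29, +122) mm from the axle; same axes
- wheel (a joint): turn of the wheel, which has six clips on its left face, one with the tube, in rad; 0 (or equally 6.283) = tube straight up under the eye. It grows as the top of the wheel moves away from the robot, that is as the upper front of the rim moves up and away; the value is the tube's angle from the top, measured over the far side. Stops at -0.35 and 6.63
- tube_cap (a point): centre of the top of the cap of the capped sample tube (15 mm across, 60 mm long), which is fixed radially on the wheel's left face at y +29 mm from the wheel's centre plane; the cap's top is 100 mm from the axle, 15 mm beyond the rim
- lock_tip (a point): free end of the black lock lever, a rod with a ball end, 80 mm long, on the reader's base to the right of the wheel. Pivot 35 mm above the bench at x -75 mm, y -155 mm from the axle in its axes; it swings in the reader's x-z plane, 0.5 rad to either side of upright. The tip is about 105 mm above the bench
- lock (a joint): angle of the lock lever in rad: 0 = leaning towards the robot (free), 1.0 = fully over, leaning away from the robot (locked); stays where it is left
- tube_rack_1: loose microtube rack, 110 x 73 x 49 mm, a bystander; origin at the centre of its underside
- tip_cup: loose small white cup, 70 mm across, 50 mm high, a bystander; origin at the centre of its underside
- beaker: loose plastic beaker, 72 mm across, 90 mm high, a bystander; origin at the centre of its underside
- petri_1: loose flat round dish, 91 mm across, 14 mm high, a bystander; origin at the centre of its underside
- tube: the sample tube on the wheel; origin at its inner end, 40 mm from the axle, z along the tube outwards

How it is judged:
By the outcome, as a careful person would: the job done as asked, in the order asked, and still so for the second after the job is handed in, with the robot touching nothing.
It also fails if it takes over 58 s, if anything falls off the work surface, if the arm or the gripper's body presses on something with over 40 N, if the wrist force passes 120 N, or if a joint passes its speed limit or range.

## Working session

There is one attempt and no reset: what is moved stays moved. The work goes in short steps, Python scripts to look and compute and a tool call to move; the robot and the scene stay as the last step left them, time stands still between calls to the robot, and variables do not carry over. Pictures are saved under pics/ and viewed, about 8 in all and at most 12, crops included, and the job is handed in when it is done.

Besides the shell and the picture viewer there is one more tool, called after "Emit:" by a JSON object that holds its "name" and its "arguments", one argument or row to a line. servo_tool: Moves the arm, as the interface text tells. Its arguments: {"type":"object","properties":{"plan":{"type":"array"},"force":{"type":"number"}},"required":["plan"]}

```bash
ls; mkdir -p pics; python3 - <<'E'
from plant import monitor, eyes, job, robot
import cv2,numpy as np
print(robot.tips_ahead)
s=monitor.read_state();print({k:np.round(v,3) for k,v in s.items()})
for n in ("side","top"):
    im=eyes.read_camera(n);cv2.imwrite(f"pics/{n}0.png",im[:,:,::-1])
    i=eyes.camera_info(n);print(n,np.round(i["mtx"],1).tolist(),np.round(i["R"],3).tolist(),np.round(-i["R"].T@i["t"],3))
E
```

```text
pics
0.011
{'t': np.float64(0.0), 'q': array([-1.426,  0.131,  1.489,  0.   ,  1.523, -0.085]), 'dq': array([-0.001,  0.001, -0.003, -0.   , -0.001, -0.001]), 'joint_torque': array([ 4.0000e-03, -5.5984e+01, -4.9176e+01,  7.7000e-02,  3.5000e-02,
       -0.0000e+00]), 'tool_pos': array([ 0.137, -0.584,  0.229]), 'orientation': array([-3.119, -0.36 ,  0.   ]), 'force': array([-0.605, -1.254,  0.474]), 'wrist_torque': array([ 0.011, -0.004,  0.013]), 'opening': np.float64(0.093)}
side [[593.5, 0.0, 318.2], [0.0, 593.5, 228.7], [0.0, 0.0, 1.0]] [[0.967, 0.253, 0.011], [0.21, -0.777, -0.593], [-0.142, 0.576, -0.805]] [ 0.715 -0.769  1.399]
top [[504.6, 0.0, 308.7], [0.0, 504.6, 236.7], [0.0, 0.0, 1.0]] [[-0.016, -1.0, -0.006], [-0.996, 0.017, -0.086], [0.086, 0.004, -0.996]] [0.409 0.102 1.209]
```

View pics/side0.png

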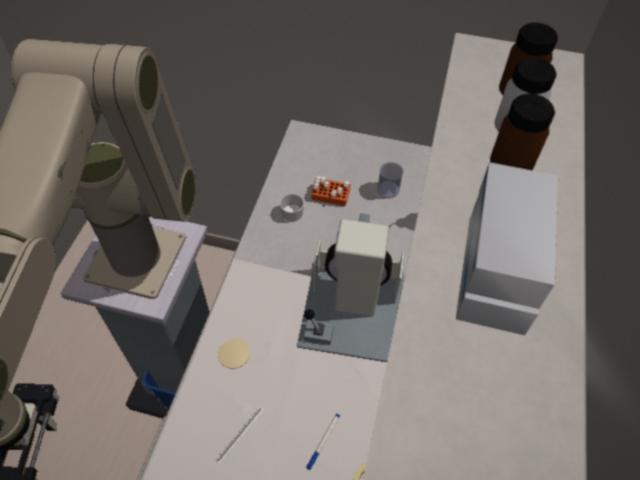

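View pics/top0.png

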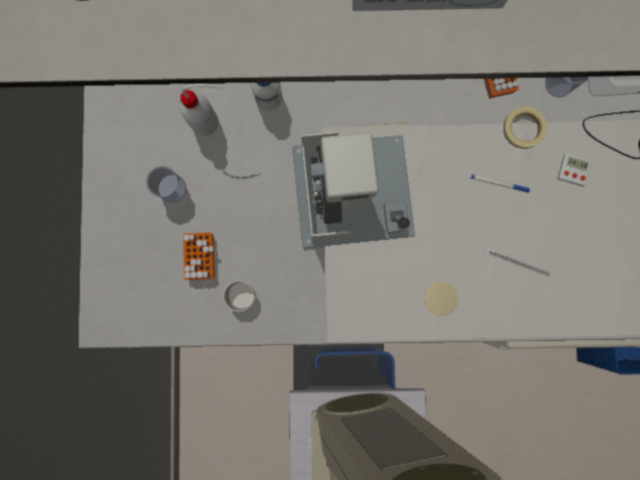

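The side view shows the white head at about (362,265) and the lever ball at about (310,314). The top view shows the head at about (348,165), the wheel at about (332,205) and the lever ball at about (403,223). I'll zoom in on both.

```bash
python3 - <<'E'
import cv2,numpy as np
a=cv2.imread("pics/side0.png")[200:365,285:420];b=cv2.imread("pics/top0.png")[120:255,285:420]
a=cv2.resize(a,None,fx=3.6,fy=3.6,interpolation=cv2.INTER_CUBIC)[:594,:400*1]if 0 else cv2.resize(a,(397,486),interpolation=cv2.INTER_CUBIC)
b=cv2.resize(b,(397,397),interpolation=cv2.INTER_CUBIC)
c=np.zeros((486,800,3),np.uint8);c[:,:397]=a;c[:397,400:797]=b
cv2.imwrite("pics/zoom.png",c)
E
```

```text
(no output)
```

View pics/zoom.png

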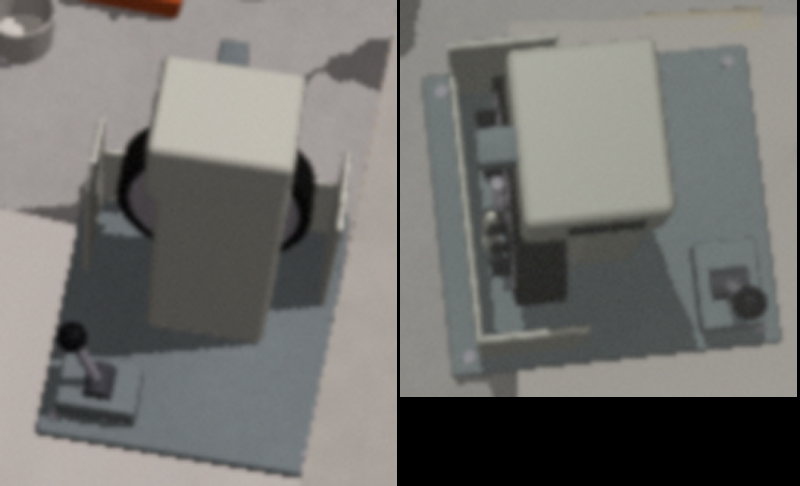

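The zoom shows the head's top face with clear corners in both views. The reader has a small positive yaw, and there is a guard wall along the left side too. I'll work out the pose from the head corners and the lever ball.

```bash
cat > h.py <<'E'
from plant import monitor, eyes, job, robot
import cv2,numpy as np
from scipy.spatial.transform import Rotation as Ro
def ray(info,u,v):
    K,R,t=map(np.array,(info["mtx"],info["R"],info["t"]))
    return -R.T@t, R.T@np.linalg.solve(K,np.array([u,v,1.]))
def onz(info,u,v,z):
    c,d=ray(info,u,v); return c+d*(z-c[2])/d[2]
def proj(info,X):
    p=info["mtx"]@(np.array(info["R"])@X+info["t"]); return p[:2]/p[2]
E
python3 - <<'E'
from h import *
k=135/397
T=eyes.camera_info("top");S=eyes.camera_info("side")
tp=[onz(T,285+(u-400)*k,120+v*k,.292) for u,v in [(510,46),(656,40),(670,212),(524,226)]]
sp=[onz(S,285+u*k,200+v*k,.292) for u,v in [(167,56),(304,74),(296,168),(150,157)]]
for p in (tp,sp):
    p=np.array(p)[:,:2];print(np.round(p,4).tolist(),"mean",p.mean(0).round(4), cv2.minAreaRect((p*1000).astype(np.float32)))
print("ball",onz(T,285+347*k,120+302*k,.105),onz(S,285+72*k,200+336*k,.105))
pts=[(423,78),(745,45),(780,340),(455,375)]
print("base",[onz(T,285+(u-400)*k,120+v*k,.01).round(3).tolist() for u,v in pts])
E
```

```text
[[0.6758, 0.0771], [0.678, -0.0151], [0.5682, -0.0208], [0.5609, 0.0705]] mean [0.6207 0.0279] ((621.0142211914062, 27.806636810302734), (115.11463928222656, 92.13333129882812), 3.2782366275787354)
[[0.5669, 0.0641], [0.6759, 0.075], [0.6866, -0.0146], [0.5768, -0.0338]] mean [0.6265 0.0227] ((627.1397094726562, 20.727691650390625), (111.18229675292969, 98.33795166015625), 5.74555778503418)
ball [ 0.53161409 -0.10142502  0.105     ] [ 0.53305302 -0.10091847  0.105     ]
base [[0.732, 0.142, 0.01], [0.755, -0.124, 0.01], [0.511, -0.145, 0.01], [0.487, 0.119, 0.01]]
```

```bash
python3 - <<'E'
from h import *
k=135/397
T=eyes.camera_info("top");S=eyes.camera_info("side");W=eyes.camera_info("wrist");s=monitor.read_state()
def tri(a,b):
    A=[];y=[]
    for i,p in((T,a),(S,b)):
        c,d=ray(i,*p);d/=np.linalg.norm(d);M=np.eye(3)-np.outer(d,d);A.append(M);y.append(M@c)
    return np.linalg.lstsq(np.vstack(A),np.hstack(y),rcond=None)[0]
tp=[(285+(u-400)*k,120+v*k) for u,v in [(510,46),(656,40),(670,212),(524,226),(747,302)]]
sp=[(285+u*k,200+v*k) for u,v in [(304,74),(296,168),(150,157),(167,56),(72,336)]]
for a,b in zip(tp,sp):print(tri(a,b).round(4))
Rt=Ro.from_rotvec(s["orientation"]).as_matrix();R=np.array(W["R"])
print(W["mtx"],"cam in tool",Rt.T@(-R.T@W["t"]-s["tool_pos"]),"\n",(Rt.T@R.T).round(3), "\ntoolR",Rt.round(3))
E
```

```text
[0.6761 0.0769 0.2898]
[ 0.6829 -0.0142  0.2885]
[ 0.5729 -0.0226  0.2741]
[0.5641 0.0707 0.2821]
[ 0.5323 -0.1012  0.105 ]
[[379.51286912   0.         321.20752083]
 [  0.         379.51286912 240.29489925]
 [  0.           0.           1.        ]] cam in tool [ 7.65201715e-02 -1.28854499e-04 -1.54848599e-01] 
 [[ 0.001 -0.961 -0.275]
 [ 1.     0.001  0.001]
 [-0.    -0.275  0.961]] 
toolR [[ 0.974  0.228 -0.   ]
 [ 0.228 -0.974  0.002]
 [ 0.    -0.002 -1.   ]]
```

Emit:
{"name": "servo_tool", "arguments": {
  "plan": [
    [[1, 31, 33, 7, 0.004, -0.044, -0.014], [1, 31, 33, 7, 0.004, -0.044, -0.014], [1, 31, 33, 7, 0.004, -0.044, -0.014], [1, 31, 33, 7, 0.004, -0.044, -0.014], [1, 31, 33, 7, 0.004, -0.044, -0.014], [1, 31, 33, 7, 0.004, -0.044, -0.014], [1, 31, 33, 7, 0.004, -0.044, -0.014], [1, 31, 33, 7, 0.004, -0.044, -0.014], [1, 31, 33, 7, 0.004, -0.044, -0.014], [1, 31, 33, 7, 0.004, -0.044, -0.014]]
  ]
}}

```text
t: 1.1
tool_pos: [0.4475, -0.2527, 0.2997]
orientation: [3.052, 0.132, 0.688]
force: [1.8, -0.8, -0.0]
opening: 0.0178
```

Emit:
{"name": "servo_tool", "arguments": {
  "plan": [
    [[1, 8, 44, 2, 0, 0, 0], [1, 8, 44, 2, 0, 0, 0], [1, 8, 44, 2, 0, 0, 0], [1, 8, 44, 2, 0, 0, 0], [1, 8, 44, 2, 0, 0, 0], [1, 8, 44, 2, 0, 0, 0], [1, 8, 44, 2, 0, 0, 0], [1, 8, 44, 2, 0, 0, 0], [1, 8, 44, 2, 0, 0, 0], [1, 0, 0, 0, 0, 0, 0], [1, 0, 0, 0, 0, 0, 0]]
  ]
}}

```text
t: 2.2
tool_pos: [0.5181, 0.1432, 0.3168]
orientation: [3.053, 0.139, 0.683]
force: [0.2, 0.3, -0.3]
opening: 0.0007
```

```bash
python3 - <<'E'
from h import *
s=monitor.read_state();print(s["t"],s["tool_pos"],s["opening"]);print(Ro.from_rotvec(s["orientation"]).as_matrix().round(3))
np.save("w1.npy",eyes.camera_info("wrist"),allow_pickle=True)
cv2.imwrite("pics/w1.png",eyes.read_camera("wrist")[:,:,::-1])
E
```

```text
2.2 [0.51813498 0.14316711 0.31682061] 0.0007225299442718237
[[ 0.901  0.084  0.426]
 [ 0.089 -0.996  0.009]
 [ 0.425  0.03  -0.905]]
```

View pics/w1.png

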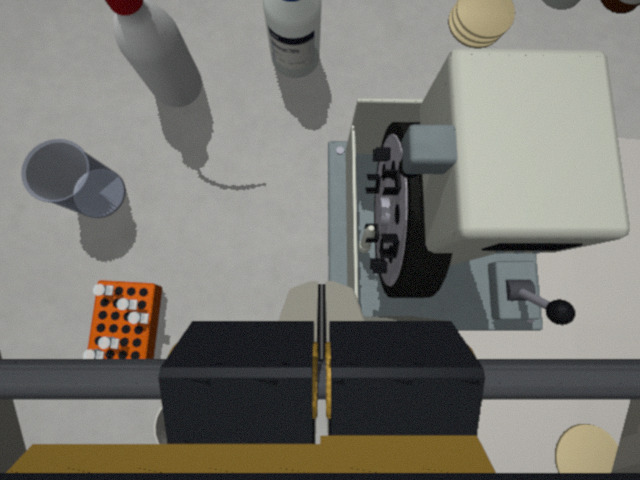

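The wrist view shows the wheel at about (405,210) with the clips on its left face at about (385,155–265) and one whitish item at (370,230). I'll zoom in on that area.

```bash
python3 - <<'E'
import cv2
a=cv2.imread("pics/w1.png")[85:325,310:490];cv2.imwrite("pics/w1z.png",cv2.resize(a,None,fx=2.5,fy=2.5,interpolation=cv2.INTER_CUBIC))
E
```

```text
(no output)
```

View pics/w1z.png

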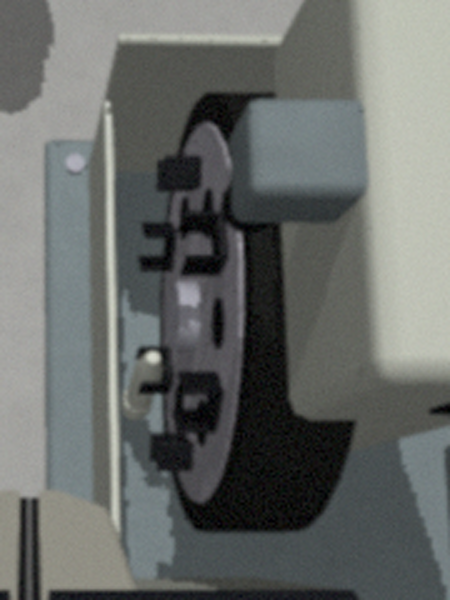

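The tube is in the lower-front clip: its inner end is at zoom (150,357) and its outer end at zoom (135,408). The clips sit symmetrically front and back, so φ is about 210° and the shorter way is to push the upper front up and away by about 150°.

```bash
python3 - <<'E'
from h import *
W=np.load("w1.npy",allow_pickle=True).item()
z=lambda u,v:(310+u/2.5,85+v/2.5)
for p in [(452,50),(607,50),(630,233),(464,236)]:print("head",onz(W,*p,.292).round(4))
print("ball",onz(W,560,312,.105).round(4))
for p in [(190,525),(198,95),(200,505),(207,122)]:print("rim",onz(W,*z(*p),.125).round(4))
yaw=.09
ex=np.array([np.cos(yaw),np.sin(yaw),0]);ey=np.array([-np.sin(yaw),np.cos(yaw),0])
for ax in ([.619,.062,.125],[.626,.062,.125]):
  ax=np.array(ax)
  for n,p in dict(inner=(150,357),outer=(135,408),c_front=(172,452),c_back=(180,172),c_lb=(155,248),c_ub=(200,225),c_uf=(200,400)).items():
    c,d=ray(W,*z(*p)); X=c+d*((.029-(c-ax)@ey)/(d@ey)); r=X-ax
    x,zz=r@ex,r[2];print(n,round(x*1e3),round(zz*1e3),"phi deg",np.degrees(np.arctan2(x,zz))%360)
E
```

```text
head [0.6717 0.0795 0.292 ]
head [ 0.6816 -0.0122  0.292 ]
head [ 0.5726 -0.0209  0.292 ]
head [0.5626 0.0698 0.292 ]
ball [ 0.5326 -0.1052  0.105 ]
rim [0.5336 0.0766 0.125 ]
rim [0.709  0.0836 0.125 ]
rim [0.5415 0.0732 0.125 ]
rim [0.6976 0.0792 0.125 ]
inner -10 -43 phi deg 193.13562667667594
outer -26 -92 phi deg 195.64323098799696
c_front -56 4 phi deg 273.69844028499074
c_back 44 36 phi deg 50.82313284458628
c_lb 33 -22 phi deg 124.0984819362672
c_ub 13 66 phi deg 11.251013271133584
c_uf -44 57 phi deg 322.314892415029
inner -16 -47 phi deg 199.1446223369514
outer -32 -96 phi deg 198.44725019992813
c_front -63 0 phi deg 270.1803225613158
c_back 38 32 phi deg 49.470688799575
c_lb 27 -26 phi deg 133.6628848464157
c_ub 7 63 phi deg 6.433106538711314
c_uf -50 54 phi deg 316.906384744554
```

```bash
cat >> h.py <<'E'
yaw=.09
EX=np.array([np.cos(yaw),np.sin(yaw),0]);EY=np.array([-np.sin(yaw),np.cos(yaw),0]);EZ=np.array([0,0,1.])
A=np.array([.620,.0625,.125])
def Rt(tau):
    z=np.sin(tau)*EX-np.cos(tau)*EZ; y=-EY; return np.column_stack([np.cross(y,z),y,z])
def tcp(th,r,tau,lat=-.008):   # th,tau deg, r m
    th,tau=np.radians([th,tau]);return A+EX*(-r*np.sin(th))+EZ*r*np.cos(th)+EY*lat-.011*Rt(tau)[:,2]
def go(th,r,tau=45,**k):
    s=monitor.read_state();t=tcp(th,r,tau,**k)
    dr=(Ro.from_matrix(Rt(np.radians(tau)))*Ro.from_rotvec(s["orientation"]).inv()).as_rotvec()
    print("shift mm",((t-s["tool_pos"])*1e3).round(1),"turn",dr.round(3),"target",t.round(4))
E
python3 - <<'E'
from h import *
# quick fix: Rt takes rad
import h
def tc(th,r,tau=45,lat=-.008):
    a=np.radians(th);return A-EX*r*np.sin(a)+EZ*r*np.cos(a)+EY*lat-.011*Rt(np.radians(tau))[:,2]
s=monitor.read_state();t=tc(60,.11)
print(((t-s["tool_pos"])*1e3).round(1),(Ro.from_matrix(Rt(np.radians(45)))*Ro.from_rotvec(s["orientation"]).inv()).as_rotvec().round(3))
def r_of(d):  # tip-centre radius for contact with 15 mm flat end
    from scipy.optimize import brentq
    f=lambda r:np.hypot(r*np.cos(d),max(r*np.sin(abs(d))-.0075,0))-.085
    return brentq(f,.08,.1)
p=None
for th in (68,62,56,50,44,38,35):
    q=tc(th,r_of(np.radians(th-45)));print(th,r_of(np.radians(th-45)).__round__(4),q.round(4),None if p is None else ((q-p)*1e3).round(1));p=q
E
sed -i 's/th,tau=np.radians(\[th,tau\]);return/th,tau=np.radians([th,tau]);return/' h.py
```

```text
[  -0.2  -96.6 -129.2] [ 0.059 -0.342  0.013]
68 0.0876 [0.532  0.0465 0.1656] None
62 0.0869 [0.5366 0.0469 0.1736] [4.5 0.4 8. ]
56 0.0861 [0.5419 0.0474 0.1809] [5.3 0.5 7.4]
50 0.0853 [0.5479 0.048  0.1876] [6.  0.5 6.7]
44 0.085 [0.5542 0.0485 0.1939] [6.3 0.6 6.3]
38 0.0856 [0.5605 0.0491 0.2002] [6.3 0.6 6.3]
35 0.086 [0.5639 0.0494 0.2032] [3.4 0.3 3. ]
```

Emit:
{"name": "servo_tool", "arguments": {
  "plan": [
    [[1, 0, -24, -32, 0.015, -0.0855, 0.003], [1, 0, -24, -32, 0.015, -0.0855, 0.003], [1, 0, -24, -32, 0.015, -0.0855, 0.003], [1, 0, -24, -32, 0.015, -0.0855, 0.003], [1, 0, 0, 0, 0, 0, 0], [1, 0, 0, 0, 0, 0, 0]]
  ]
}}

```text
t: 2.85
tool_pos: [0.5219, 0.0432, 0.2063]
orientation: [-2.878, -0.118, -1.168]
force: [-0.6, -0.6, 0.5]
opening: 0.0007
```

```bash
python3 - <<'E'
from h import *
s=monitor.read_state();print(s["t"],s["tool_pos"],s["force"],s["q"].round(2));print(Ro.from_rotvec(s["orientation"]).as_matrix().round(3))
np.save("w2.npy",eyes.camera_info("wrist"),allow_pickle=True)
cv2.imwrite("pics/w2.png",eyes.read_camera("wrist")[:,:,::-1])
go(56,.095)
E
```

```text
2.85 [0.52193825 0.0432383  0.20634299] [-0.6370304  -0.59958726  0.47734254] [-0.11 -0.89  2.5   0.19  0.79  1.29]
[[ 0.715  0.082  0.694]
 [ 0.058 -0.997  0.059]
 [ 0.697 -0.002 -0.717]]
shift mm [ 12.9   2.3 -20.1] turn [-0.001 -0.015  0.005] target [0.5345 0.0468 0.1859]
```

View pics/w2.png

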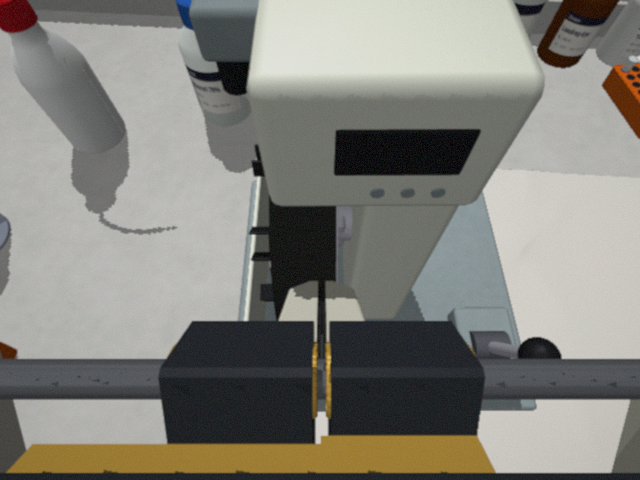

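The finger tips (columns 283–365) sit below the black rim (columns 272–335), clear of the tube's side. But q2 and q3 are both at their range ends, so a 45° tilt is out of reach this close in. I'll use less tilt, about 33°.

```bash
python3 - <<'E'
from h import *
go(60,.11,33)
E
```

```text
shift mm [ -1.8   1.  -16.8] turn [-0.019  0.193  0.005] target [0.5199 0.0454 0.1892]
```

Emit:
{"name": "servo_tool", "arguments": {
  "plan": [
    [[1, -1, 0, 0, -0.009, 0.097, 0.002], [1, -1, 1, 0, -0.009, 0.097, 0.002], [1, 0, 0, -8, 0, 0, 0], [1, 0, 0, -9, 0, 0, 0], [1, 0, 0, 0, 0, 0, 0]]
  ]
}}

```text
t: 3.4
tool_pos: [0.518, 0.0477, 0.1858]
orientation: [-2.983, -0.138, -0.88]
force: [-0.9, 0.1, -0.5]
opening: 0.0006
```

```bash
python3 - <<'E'
from h import *
s=monitor.read_state();print(s["t"],s["tool_pos"],s["force"],s["q"].round(3));print(Ro.from_rotvec(s["orientation"]).as_matrix().round(3))
go(66,.095,33);go(66,.089,33)
E
```

```text
3.4 [0.51804667 0.04771619 0.18575855] [-0.94928482  0.11717764 -0.52949401] [-0.071 -0.664  2.333  0.115  0.909  1.363]
[[ 0.836  0.093  0.54 ]
 [ 0.077 -0.996  0.052]
 [ 0.543 -0.002 -0.84 ]]
shift mm [ 10.3  -1.5 -12.9] turn [-0.002 -0.002 -0.003] target [0.5283 0.0462 0.1729]
shift mm [ 15.7  -1.  -15.3] turn [-0.002 -0.002 -0.003] target [0.5338 0.0467 0.1704]
```

Emit:
{"name": "servo_tool", "arguments": {
  "plan": [
    [[1, 5, -1, -7, 0, 0, 0], [1, 5, 0, -6, 0, 0, 0], [1, 2, 0, -1, 0, 0, 0], [1, 2, 0, -1, 0, 0, 0], [1, 0, 0, 0, 0, 0, 0]]
  ]
}}

```text
t: 3.9
tool_pos: [0.5342, 0.046, 0.1747]
orientation: [-2.982, -0.136, -0.884]
force: [-3.9, -0.3, 1.5]
opening: 0.0008
```

Emit:
{"name": "servo_tool", "arguments": {
  "plan": [
    [[1, 2, 0, -1, 0, 0, 0], [1, 0, 0, 0, 0, 0, 0]]
  ]
}}

```text
t: 4.1
tool_pos: [0.5363, 0.0461, 0.1739]
orientation: [-2.982, -0.137, -0.885]
force: [-4.6, 0.2, 3.4]
opening: 0.0005
```

Emit:
{"name": "servo_tool", "arguments": {
  "plan": [
    [[1, 2, 0, -1, 0, 0, 0], [1, 0, 0, 0, 0, 0, 0]]
  ]
}}

```text
t: 4.3
tool_pos: [0.5383, 0.0461, 0.173]
orientation: [-2.982, -0.137, -0.885]
force: [-8.1, -0.0, 5.3]
opening: 0.0002
```

Emit:
{"name": "servo_tool", "arguments": {
  "plan": [
    [[1, 3, 0, 5, 0, 0, 0], [1, 4, 0.5, 5, 0, 0, 0], [1, 4, 0.5, 4, 0, 0, 0], [1, 4, 0.5, 4, 0, 0, 0]]
  ]
}}

```text
t: 4.7
tool_pos: [0.5539, 0.0476, 0.1921]
orientation: [-2.982, -0.137, -0.888]
force: [-4.7, -0.4, 5.3]
opening: 0.0006
```

Emit:
{"name": "servo_tool", "arguments": {
  "plan": [
    [[1, 4, 0.5, 3.5, 0, 0, 0], [1, 4, 0.5, 3.5, 0, 0, 0], [1, 3.5, 0.5, 2.5, 0, 0, 0], [1, 0, 0, 0, 0, 0, 0]]
  ]
}}

```text
t: 5.1
tool_pos: [0.5657, 0.0489, 0.202]
orientation: [-2.982, -0.137, -0.889]
force: [-3.9, -0.6, 5.1]
opening: 0.0007
```

```bash
python3 - <<'E'
from h import *
s=monitor.read_state();print(s["t"],s["tool_pos"],s["force"],s["q"].round(3))
T=s["tool_pos"]+.011*Ro.from_rotvec(s["orientation"]).as_matrix()[:,2]-A
print("rel",(T@EX).round(4),(T@EY).round(4),T[2].round(4))
cv2.imwrite("pics/w3.png",eyes.read_camera("wrist")[:,:,::-1])
a=cv2.imread("pics/w2.png")[60:320,180:420];b=cv2.imread("pics/w3.png")[60:320,180:420]
cv2.imwrite("pics/w23.png",cv2.resize(np.hstack([a,b]),(800,433),interpolation=cv2.INTER_CUBIC))
E
```

```text
5.1 [0.56572923 0.0489323  0.20195924] [-3.9379965  -0.56691313  5.10469338] [-0.058 -0.5    2.202  0.108  0.868  1.376]
rel -0.0492 -0.0086 0.0678
```

View pics/w23.png

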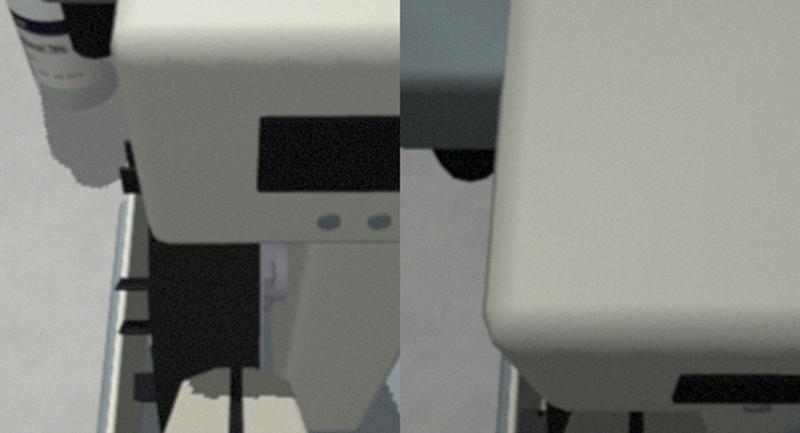

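Contact held at about 6 N throughout the stroke, with no useful view of the tube from here. I'll return and repeat.

Emit:
{"name": "servo_tool", "arguments": {
  "plan": [
    [[1, -11, -1, 9, 0, 0, 0], [1, -17, -1.5, -19, 0, 0, 0], [1, -16, -1.5, -19, 0, 0, 0], [1, 6, 0.5, -2.5, 0, 0, 0], [1, 6, 0.5, -2.5, 0, 0, 0], [1, 0, 0, 0, 0, 0, 0]]
  ]
}}

```text
t: 5.75
tool_pos: [0.5341, 0.0461, 0.1674]
orientation: [-2.982, -0.137, -0.887]
force: [-8.9, -0.8, 3.9]
opening: 0.0004
```

Emit:
{"name": "servo_tool", "arguments": {
  "plan": [
    [[1, 3.5, 0.4, 5.5, 0, 0, 0], [1, 3.5, 0.4, 5, 0, 0, 0], [1, 4, 0.4, 5, 0, 0, 0], [1, 4, 0.4, 4, 0, 0, 0], [1, 4.5, 0.4, 4, 0, 0, 0], [1, 4.5, 0.4, 4, 0, 0, 0], [1, 4.5, 0.4, 3.5, 0, 0, 0], [1, 3.5, 0.3, 2.5, 0, 0, 0], [1, 0, 0, 0, 0, 0, 0]]
  ]
}}

```text
t: 6.65
tool_pos: [0.5662, 0.0491, 0.2018]
orientation: [-2.982, -0.137, -0.886]
force: [-12.5, -2.3, 7.0]
opening: 0.0004
```

Emit:
{"name": "servo_tool", "arguments": {
  "plan": [
    [[1, -11, -1, 9, 0, 0, 0], [1, -17, -1.5, -19, 0, 0, 0], [1, -16, -1.5, -19, 0, 0, 0], [1, 6, 0.5, -2.5, 0, 0, 0], [1, 6, 0.5, -2.5, 0, 0, 0], [1, 0, 0, 0, 0, 0, 0]]
  ]
}}

```text
t: 7.25
tool_pos: [0.5349, 0.0462, 0.1677]
orientation: [-2.982, -0.137, -0.888]
force: [-7.1, -0.8, 5.0]
opening: 0.0007
```

```bash
python3 - <<'E'
from h import *
s=monitor.read_state();print(s["t"],s["tool_pos"],s["force"],s["q"].round(3))
T=s["tool_pos"]+.011*Ro.from_rotvec(s["orientation"]).as_matrix()[:,2]-A
print("rel",(T@EX).round(4),(T@EY).round(4),T[2].round(4))
b=eyes.read_camera("wrist")[:,:,::-1];cv2.imwrite("pics/w4.png",b)
t=eyes.read_camera("top")[120:255,285:420,::-1]
cv2.imwrite("pics/w4z.png",np.hstack([cv2.resize(t,(405,405),interpolation=cv2.INTER_CUBIC),cv2.resize(b[60:330,180:420],(360,405),interpolation=cv2.INTER_CUBIC)]))
E
```

```text
7.25 [0.53489338 0.04620529 0.16769855] [-7.05908094 -0.79409511  4.95703278] [-0.071 -0.583  2.319  0.122  0.837  1.352]
rel -0.0802 -0.0086 0.0335
```

View pics/w4z.png

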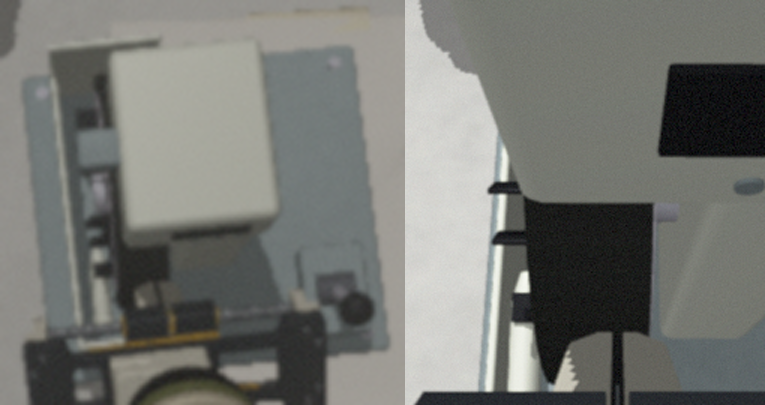

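The wrist view now shows the tube at the front left, with its inner end at about zoom (523,272). The force at the end of stroke 2, about 8 N extra along −x, suggests the gripper body brushed the head front, so I'll shorten the strokes. Next I'll measure the tube's angle.

```bash
cat >> h.py <<'E'
def phi(info,u,v,y=.029):
    c,d=ray(info,u,v);X=c+d*((y-(c-A)@EY)/(d@EY))-A
    x,z=X@EX,X[2];return round(x*1e3),round(z*1e3),round(np.degrees(np.arctan2(x,z))%360,1)
E
python3 - <<'E'
from h import *
W=eyes.camera_info("wrist")
for u,v in [(522,272),(522,292),(522,322),(520,350),(520,388)]:
    print(phi(W,180+(u-405)/1.5,60+v/1.5))
# expected image places of tube points for angles
for p in (230,240,250,260,270):
    a=np.radians(p);print(p,[((proj(W,A+EX*r*np.sin(a)+EZ*r*np.cos(a)+EY*.029)-[180,60])*1.5+[405,0]).round().tolist() for r in (.04,.06,.1)])
E
```

```text
(-42, 0, np.float64(270.4))
(-49, -2, np.float64(267.5))
(-60, -6, np.float64(264.4))
(-72, -5, np.float64(266.2))
(-86, -9, np.float64(263.7))
230 [[533.0, 265.0], [535.0, 306.0], [540.0, 380.0]]
240 [[530.0, 270.0], [532.0, 315.0], [534.0, 399.0]]
250 [[528.0, 273.0], [528.0, 320.0], [528.0, 414.0]]
260 [[525.0, 272.0], [524.0, 321.0], [522.0, 423.0]]
270 [[522.0, 268.0], [520.0, 318.0], [514.0, 426.0]]
```

Emit:
{"name": "servo_tool", "arguments": {
  "plan": [
    [[1, 3.5, 0.4, 5.5, 0, 0, 0], [1, 3.5, 0.4, 5, 0, 0, 0], [1, 4, 0.4, 5, 0, 0, 0], [1, 4, 0.4, 4, 0, 0, 0], [1, 4.5, 0.4, 4, 0, 0, 0], [1, 4.5, 0.4, 4, 0, 0, 0], [1, 2, 0.2, 1.5, 0, 0, 0], [1, 0, 0, 0, 0, 0, 0]]
  ]
}}

```text
t: 8.15
tool_pos: [0.5624, 0.0488, 0.1993]
orientation: [-2.98, -0.137, -0.895]
force: [-4.1, 0.3, 5.8]
opening: 0.0007
```

Emit:
{"name": "servo_tool", "arguments": {
  "plan": [
    [[1, -11, -1, 9, 0, 0, 0], [1, -14, -1.3, -17, 0, 0, 0], [1, -13, -1.3, -16, 0, 0, 0], [1, 6, 0.5, -2.5, 0, 0, 0], [1, 6, 0.5, -2.5, 0, 0, 0], [1, 0, 0, 0, 0, 0, 0]]
  ]
}}

```text
t: 8.75
tool_pos: [0.5349, 0.0462, 0.1675]
orientation: [-2.982, -0.137, -0.887]
force: [-7.5, -0.4, 4.9]
opening: 0.0005
```

```bash
python3 - <<'E'
from h import *
s=monitor.read_state();print(s["t"],s["tool_pos"],s["force"])
W=eyes.camera_info("wrist")
b=eyes.read_camera("wrist")[:,:,::-1];cv2.imwrite("pics/w5.png",b)
cv2.imwrite("pics/w5z.png",cv2.resize(b[60:330,180:420],(720,810),interpolation=cv2.INTER_CUBIC)[150:750])
for p in (270,280,290,300,310,320):
    a=np.radians(p);print(p,[((proj(W,A+EX*r*np.sin(a)+EZ*r*np.cos(a)+EY*.029)-[180,60])*3-[0,150]).round().tolist() for r in (.04,.06,.1)])
E
```

```text
8.75 [0.53493492 0.04618594 0.16752957] [-7.49481664 -0.35124156  4.86680007]
270 [[234.0, 387.0], [229.0, 487.0], [217.0, 703.0]]
280 [[228.0, 373.0], [220.0, 469.0], [199.0, 690.0]]
290 [[223.0, 353.0], [211.0, 441.0], [180.0, 655.0]]
300 [[218.0, 326.0], [202.0, 402.0], [161.0, 594.0]]
310 [[214.0, 294.0], [194.0, 351.0], [143.0, 505.0]]
320 [[210.0, 257.0], [188.0, 292.0], [127.0, 389.0]]
```

View pics/w5z.png

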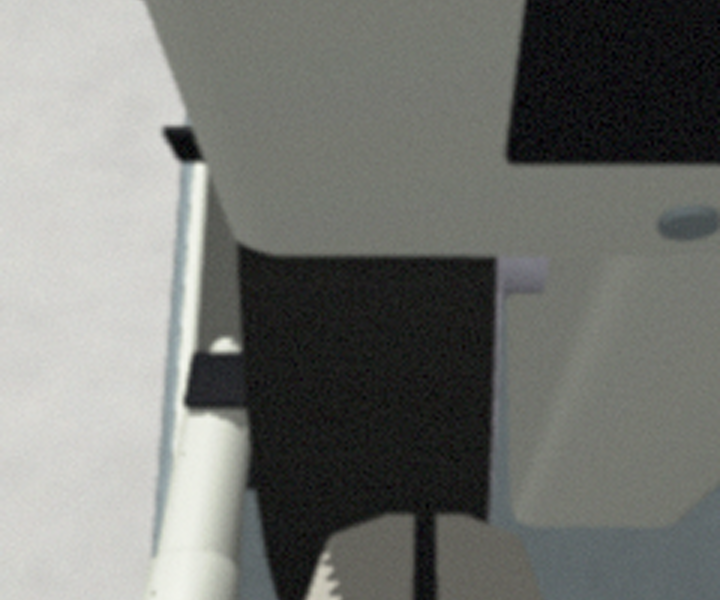

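The tube's inner end is at zoom (224,342) and it runs towards (192,600), so φ is about 293°. About 67° remains, and the gap to the finger is good.

Emit:
{"name": "servo_tool", "arguments": {
  "plan": [
    [[1, 3.5, 0.4, 5.5, 0, 0, 0], [1, 3.5, 0.4, 5, 0, 0, 0], [1, 4, 0.4, 5, 0, 0, 0], [1, 4, 0.4, 4, 0, 0, 0], [1, 4.5, 0.4, 4, 0, 0, 0], [1, 4.5, 0.4, 4, 0, 0, 0], [1, 2, 0.2, 1.5, 0, 0, 0], [1, 0, 0, 0, 0, 0, 0]]
  ]
}}

```text
t: 9.6
tool_pos: [0.5624, 0.0487, 0.1991]
orientation: [-2.98, -0.137, -0.894]
force: [-3.7, -1.2, 6.3]
opening: 0.0006
```

Emit:
{"name": "servo_tool", "arguments": {
  "plan": [
    [[1, -11, -1, 9, 0, 0, 0], [1, -14, -1.3, -17, 0, 0, 0], [1, -13, -1.3, -16, 0, 0, 0], [1, 6, 0.5, -2.5, 0, 0, 0], [1, 6, 0.5, -2.5, 0, 0, 0], [1, 0, 0, 0, 0, 0, 0]]
  ]
}}

```text
t: 10.2
tool_pos: [0.5349, 0.0462, 0.1675]
orientation: [-2.982, -0.137, -0.887]
force: [-6.2, -0.6, 4.9]
opening: 0.0004
```

```bash
python3 - <<'E'
from h import *
s=monitor.read_state();print(s["t"],s["tool_pos"],s["force"])
W=eyes.camera_info("wrist")
b=eyes.read_camera("wrist")[:,:,::-1];cv2.imwrite("pics/w6.png",b)
# left tube edge / bright run on rows left of rim
for v in range(120,260,12):
    r=b[v,190:275].astype(int).sum(1)//3;print(v,r[::4].tolist())
for p in (300,310,320,330,340):
    a=np.radians(p);print(p,[(proj(W,A+EX*r*np.sin(a)+EZ*r*np.cos(a)+EY*.029)).round().tolist() for r in (.04,.06,.1)])
E
```

```text
10.2 [0.53493739 0.04620679 0.16746771] [-6.20440656 -0.63963088  4.91105048]
120 [207, 210, 210, 210, 210, 212, 213, 212, 210, 207, 202, 125, 122, 120, 119, 117, 118, 114, 120, 118, 119, 117]
132 [212, 212, 211, 209, 207, 208, 209, 207, 209, 210, 207, 211, 123, 121, 122, 118, 118, 120, 116, 119, 118, 118]
144 [211, 210, 211, 208, 207, 208, 208, 209, 205, 204, 206, 210, 213, 126, 120, 122, 117, 118, 119, 116, 116, 118]
156 [215, 215, 211, 211, 212, 213, 209, 203, 204, 209, 211, 213, 214, 160, 138, 122, 121, 118, 117, 115, 112, 116]
168 [212, 215, 212, 212, 212, 211, 210, 210, 209, 208, 212, 211, 210, 168, 236, 120, 123, 117, 121, 116, 120, 116]
180 [210, 214, 213, 212, 215, 212, 214, 211, 210, 214, 210, 211, 63, 26, 29, 28, 79, 121, 122, 115, 118, 117]
192 [214, 214, 214, 212, 217, 212, 215, 211, 212, 211, 207, 208, 200, 194, 183, 170, 133, 81, 67, 109, 114, 117]
204 [212, 212, 213, 213, 214, 214, 214, 209, 206, 199, 175, 103, 103, 98, 94, 92, 89, 76, 30, 26, 23, 26]
216 [207, 208, 213, 213, 206, 205, 206, 202, 202, 202, 196, 159, 158, 100, 94, 80, 17, 17, 22, 29, 15, 29]
228 [209, 212, 212, 214, 212, 199, 198, 197, 199, 198, 194, 183, 156, 143, 86, 88, 89, 88, 29, 22, 23, 23]
240 [211, 212, 216, 214, 213, 212, 210, 190, 189, 196, 188, 173, 187, 226, 85, 90, 89, 89, 44, 32, 28, 26]
252 [215, 215, 215, 216, 211, 211, 214, 214, 210, 210, 211, 154, 208, 197, 85, 90, 84, 89, 75, 25, 25, 31]
300 [[253.0, 219.0], [247.0, 244.0], [234.0, 308.0]]
310 [[251.0, 208.0], [245.0, 227.0], [228.0, 278.0]]
320 [[250.0, 195.0], [243.0, 207.0], [222.0, 240.0]]
330 [[249.0, 182.0], [241.0, 185.0], [219.0, 194.0]]
340 [[249.0, 169.0], [241.0, 162.0], [217.0, 145.0]]
```

The bright run at columns 210–235, rows 192–240 puts φ at about 321°. I'll make one more full stroke, then back off to the left and measure.

Emit:
{"name": "servo_tool", "arguments": {
  "plan": [
    [[1, 3.5, 0.4, 5.5, 0, 0, 0], [1, 3.5, 0.4, 5, 0, 0, 0], [1, 4, 0.4, 5, 0, 0, 0], [1, 4, 0.4, 4, 0, 0, 0], [1, 4.5, 0.4, 4, 0, 0, 0], [1, 4.5, 0.4, 4, 0, 0, 0], [1, 2, 0.2, 1.5, 0, 0, 0], [1, 0, 0, 0, 0, 0, 0]]
  ]
}}

```text
t: 11.05
tool_pos: [0.5624, 0.0487, 0.1991]
orientation: [-2.98, -0.137, -0.894]
force: [-4.0, -1.0, 6.9]
opening: 0.0008
```

Emit:
{"name": "servo_tool", "arguments": {
  "plan": [
    [[1, -11, -1, 9, 0, 0, 0], [1, -20, 0, 5, 0, 0, 0], [1, -20, 0, 5, 0, 0, 0], [1, 0, 30, 0, 0, 0, 0], [1, 0, 40, 0, 0, 0, 0], [1, 0, 0, 0, 0, 0, 0], [1, 0, 0, 0, 0, 0, 0]]
  ]
}}

```text
t: 11.75
tool_pos: [0.5091, 0.1196, 0.2155]
orientation: [-2.98, -0.142, -0.887]
force: [-0.2, 0.8, 0.9]
opening: 0.0007
```

```bash
python3 - <<'E'
from h import *
s=monitor.read_state();print(s["t"],s["tool_pos"],s["force"],s["q"].round(2))
W=eyes.camera_info("wrist");np.save("w7.npy",W,allow_pickle=True)
b=eyes.read_camera("wrist")[:,:,::-1];cv2.imwrite("pics/w7.png",b)
for p in (340,350,0):
    a=np.radians(p);print(p,[(proj(W,A+EX*r*np.sin(a)+EZ*r*np.cos(a)+EY*.029)).round().tolist() for r in (.04,.06,.1)])
print("eye",proj(W,A+EY*.029+EZ*.122))
E
```

```text
11.75 [0.50905818 0.11961625 0.21551954] [-0.23039728  0.76215499  0.87789666] [ 0.15 -0.67  2.28 -0.04  0.95  1.64]
340 [[381.0, 178.0], [386.0, 174.0], [399.0, 164.0]]
350 [[381.0, 167.0], [386.0, 157.0], [399.0, 129.0]]
0 [[380.0, 157.0], [385.0, 140.0], [398.0, 97.0]]
eye [407.23014734  65.07770548]
```

View pics/w7.png

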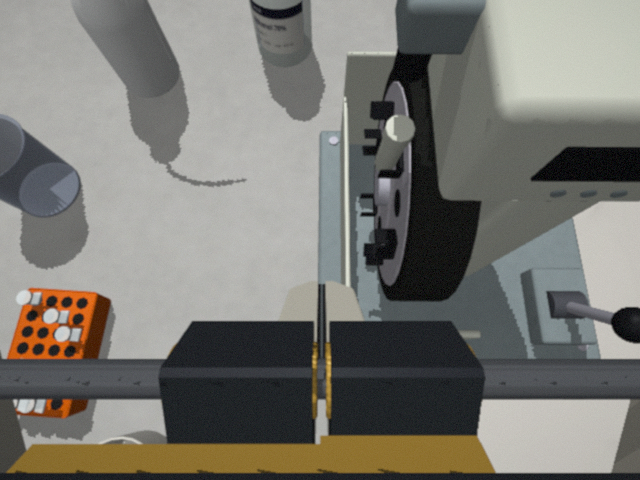

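The cap's top is at about (400,129), close to the 350° prediction. The black eye is at about (411,66). I'll measure both numerically.

```bash
python3 - <<'E'
from h import *
b=cv2.imread("pics/w7.png");W=np.load("w7.npy",allow_pickle=True).item()
g=cv2.cvtColor(b,cv2.COLOR_BGR2GRAY)
for v in range(46,92,3):print(v,g[v,384:440:2].tolist())
m=cv2.cvtColor(b,cv2.COLOR_BGR2HSV);print()
for v in range(108,152,3):print(v,g[v,380:424:2].tolist())
E
```

```text
46 [176, 177, 178, 179, 180, 176, 170, 89, 66, 66, 69, 61, 63, 56, 61, 61, 64, 63, 62, 63, 63, 60, 62, 63, 58, 61, 57, 58]
49 [177, 175, 179, 179, 180, 177, 154, 51, 65, 62, 64, 61, 63, 63, 62, 61, 62, 61, 59, 65, 62, 58, 61, 61, 57, 62, 57, 63]
52 [204, 204, 204, 200, 200, 198, 137, 7, 39, 50, 54, 56, 60, 56, 57, 52, 59, 55, 57, 59, 62, 60, 58, 55, 59, 56, 56, 53]
55 [145, 149, 149, 150, 148, 147, 62, 6, 6, 11, 11, 21, 8, 6, 18, 18, 21, 11, 18, 17, 20, 2, 1, 24, 89, 103, 99, 104]
58 [98, 95, 99, 95, 96, 82, 17, 8, 12, 26, 7, 12, 13, 12, 13, 14, 15, 11, 12, 4, 15, 15, 12, 60, 102, 101, 104, 104]
61 [95, 100, 98, 96, 97, 58, 18, 12, 10, 12, 10, 21, 17, 11, 19, 18, 18, 14, 10, 17, 9, 14, 27, 98, 105, 107, 106, 104]
64 [99, 99, 99, 99, 93, 33, 25, 13, 7, 4, 16, 7, 24, 12, 10, 10, 4, 14, 15, 0, 10, 10, 71, 103, 102, 103, 106, 108]
67 [96, 98, 98, 97, 80, 13, 7, 23, 21, 8, 19, 5, 17, 19, 1, 15, 23, 0, 11, 18, 16, 30, 81, 108, 104, 105, 102, 109]
70 [98, 97, 101, 92, 30, 7, 5, 16, 14, 17, 10, 13, 11, 13, 19, 12, 6, 6, 6, 5, 18, 31, 83, 102, 109, 104, 106, 106]
73 [100, 98, 93, 41, 10, 16, 
[... 1649 characters left out ...]
212, 217, 210, 144, 137, 137, 136, 135, 131, 133, 137, 133, 131, 74, 27, 34, 34, 25]
135 [33, 88, 103, 107, 170, 214, 214, 190, 158, 133, 136, 134, 136, 133, 136, 136, 113, 49, 21, 30, 27, 30]
138 [26, 80, 103, 100, 101, 126, 193, 214, 192, 134, 135, 138, 135, 135, 131, 106, 49, 17, 28, 33, 32, 31]
141 [36, 102, 101, 98, 103, 100, 100, 114, 124, 119, 128, 123, 109, 94, 83, 75, 12, 17, 22, 26, 38, 33]
144 [77, 108, 102, 97, 98, 100, 98, 97, 96, 90, 93, 87, 84, 81, 117, 125, 14, 22, 34, 31, 27, 32]
147 [99, 101, 100, 98, 101, 100, 97, 94, 93, 91, 86, 87, 84, 92, 123, 154, 19, 20, 32, 27, 26, 31]
150 [105, 100, 101, 100, 100, 98, 94, 94, 90, 86, 81, 77, 93, 96, 121, 154, 19, 21, 30, 26, 32, 23]
```

φ is about 350° (10° short). I'll make a short final stroke of about 13 mm, then look from further left.

Emit:
{"name": "servo_tool", "arguments": {
  "plan": [
    [[1, 0, -37, 0, 0, 0, 0], [1, 0, -36, 0, 0, 0, 0], [1, 13, 0, -12, 0, 0, 0], [1, 13, 0, -13, 0, 0, 0], [1, 0, 0, 0, 0, 0, 0], [1, 5, 0.5, -3.5, 0, 0, 0], [1, 5, 0.5, -3.5, 0, 0, 0], [1, 0, 0, 0, 0, 0, 0]]
  ]
}}

```text
t: 12.6
tool_pos: [0.5442, 0.0455, 0.1824]
orientation: [-2.983, -0.137, -0.886]
force: [-6.7, -3.0, 4.9]
opening: 0.0005
```

Emit:
{"name": "servo_tool", "arguments": {
  "plan": [
    [[1, 2.3, 0.2, 2.2, 0, 0, 0], [1, 2.2, 0.2, 2.2, 0, 0, 0], [1, 2.3, 0.2, 2, 0, 0, 0], [1, 2.2, 0.2, 2, 0, 0, 0], [1, 0, 0, 0, 0, 0, 0], [1, 0, 0, 0, 0, 0, 0]]
  ]
}}

```text
t: 13.2
tool_pos: [0.5537, 0.0464, 0.1923]
orientation: [-2.982, -0.138, -0.89]
force: [-5.4, -3.5, 5.9]
opening: 0.0008
```

Emit:
{"name": "servo_tool", "arguments": {
  "plan": [
    [[1, -9, -1, 8, 0, 0, 0], [1, -25, 0, 15, 0, 0, 0], [1, 0, 45, 15, 0, 0, 0], [1, 0, 45, 15, 0, 0, 0], [1, 0, 45, 15, 0, 0, 0], [1, 0, 45, 10, 0, 0, 0], [1, 20, 20, 0, 0, 0, 0], [1, 20, 0, 0, 0, 0, 0], [1, 0, 0, 0, 0, 0, 0], [1, 0, 0, 0, 0, 0, 0]]
  ]
}}

```text
t: 14.2
tool_pos: [0.5583, 0.2458, 0.2679]
orientation: [-2.983, -0.137, -0.884]
force: [-0.2, -0.2, -1.1]
opening: 0.0006
```

```bash
python3 - <<'E'
from h import *
s=monitor.read_state();print(s["t"],s["tool_pos"],s["force"])
W=eyes.camera_info("wrist");np.save("w8.npy",W,allow_pickle=True)
b=eyes.read_camera("wrist")[:,:,::-1];cv2.imwrite("pics/w8.png",b)
P=[proj(W,A+EY*.029+EZ*z) for z in (.04,.1,.122)];print(np.round(P,1).tolist())
x0=int(min(P[1][0]-100,420));y0=int(max(0,P[1][1]-90));print(x0,y0)
cv2.imwrite("pics/w8z.png",cv2.resize(b[y0:y0+180,x0:x0+220],None,fx=3.3,fy=3.3,interpolation=cv2.INTER_CUBIC))
E
```

```text
14.2 [0.55833074 0.24577785 0.26789705] [-0.22259947 -0.22920569 -1.12517264]
[[536.5, 265.5], [591.6, 242.0], [619.6, 230.1]]
420 152
```

View pics/w8z.png

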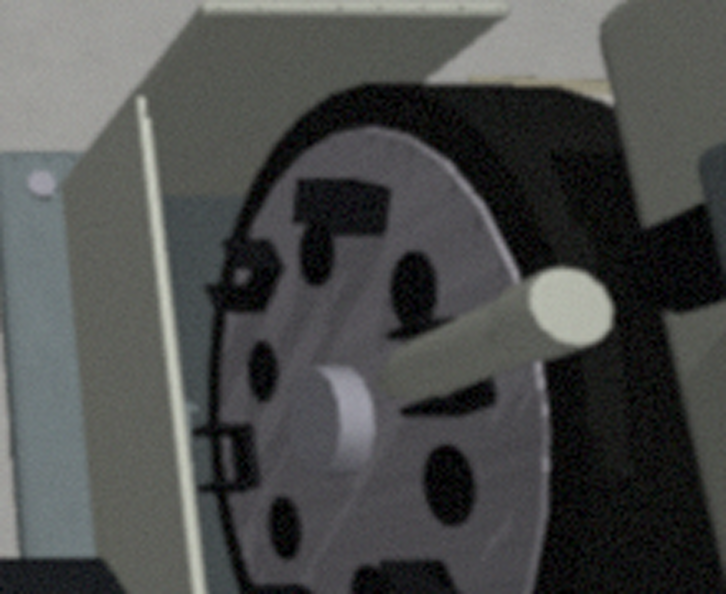

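This view is clear. The cap centre is at about zoom (571,307), nearly where an upright tube is predicted, and the eye's end is at about (650,265). The disc edge gives an independent fix of the axle.

```bash
python3 - <<'E'
from h import *
from scipy.optimize import least_squares
W=np.load("w8.npy",allow_pickle=True).item()
px=lambda p:(420+p[0]/3.3,152+p[1]/3.3)
def onp(p,y):
    c,d=ray(W,*px(p));X=c+d*((y-(c-A)@EY)/(d@EY))-A;return np.array([X@EX,X[2]])*1e3
cap=onp((571,307),.029);eye=onp((652,268),.029);print("cap",cap,"eye",eye)
for y in (.016,.018,.020):
    P=np.array([onp(p,y) for p in [(372,127),(415,143),(455,177),(490,230),(513,285),(545,400),(549,450),(545,520)]])
    r=least_squares(lambda q:np.hypot(*(P-q[:2]).T)-q[2],[0,0,75]);print(y,"disc centre,R",r.x.round(1),r.fun.round(1))
holes=np.array([onp(p,.017) for p in [(317,252),(414,288),(449,485),(285,527),(262,371)]]);r=least_squares(lambda q:np.hypot(*(holes-q[:2]).T)-q[2],[0,0,40]);print("holes",r.x.round(1),r.fun.round(1))
print(holes.round(1).tolist())
# tube edges: near cap and near inner end
a=(onp((528,290),.029)+onp((557,347),.029))/2;b=(onp((385,358),.029)+onp((400,400),.029))/2
print("axis",a,b,np.degrees(np.arctan2(*(a-b))))
E
```

```text
cap [ -2.01447066 100.62631751] eye [ -1.13261992 120.19496893]
0.016 disc centre,R [-4.3 -8.7 79.5] [-0.   0.1  0.2 -0.1 -0.6  0.5  0.4 -0.5]
0.018 disc centre,R [-5.  -5.  78.6] [-0.   0.1  0.2 -0.1 -0.6  0.5  0.4 -0.5]
0.02 disc centre,R [-5.7 -1.2 77.6] [-0.   0.1  0.2 -0.1 -0.6  0.5  0.4 -0.4]
holes [-1.6 -2.3 45.3] [-0.2  0.1 -0.  -0.1  0.2]
[[43.5, -2.4], [21.3, 36.9], [-24.3, 36.9], [-24.7, -41.2], [20.4, -42.1]]
axis [-1.87154718 92.95273138] [-1.64520161 42.77851329] -0.25847055128018115
```

The holes and the tube axis agree: the tube is upright to within about 0.3° (holes at ±30°, axis −0.26°). Next is the lever. I'll approach with the tool rolled about 20° so the gripper body leans right, away from the head.

```bash
python3 - <<'E'
from h import *
s=monitor.read_state();rho=np.radians(20)
z=np.sin(rho)*EY-np.cos(rho)*EZ;x=EX;y=np.cross(z,x);R=np.column_stack([x,y,z])
print(R.round(3))
dr=(Ro.from_matrix(R)*Ro.from_rotvec(s["orientation"]).inv()).as_rotvec();print("turn",dr.round(3))
# tip centre above start: x .498 y -.107 z .13
for t in ([.495,-.107,.16],[.495,-.107,.078],[.575,-.0995,.078]):
    p=np.array(t)-.011*z;print(p.round(4),((p-s["tool_pos"])*1e3).round(1))
E
```

```text
[[ 0.996  0.084 -0.031]
 [ 0.09  -0.936  0.341]
 [ 0.    -0.342 -0.94 ]]
turn [0.284 0.599 0.099]
[ 0.4953 -0.1107  0.1703] [ -62.9 -356.2  -97.7]
[ 0.4953 -0.1107  0.0883] [ -62.9 -356.2 -179.7]
[ 0.5753 -0.1032  0.0883] [  17.1 -348.7 -179.7]
```

Emit:
{"name": "servo_tool", "arguments": {
  "plan": [
    [[1, -35, 0, 15, 0, 0, 0], [1, -35, 0, 15, 0, 0, 0], [1, 0, -44.5, 0, 0.047, 0.1, 0.0165], [1, 0, -44.5, 0, 0.047, 0.1, 0.0165], [1, 0, -44.5, 0, 0.047, 0.1, 0.0165], [1, 0, -44.5, 0, 0.047, 0.1, 0.0165], [1, 0, -44.5, 0, 0.047, 0.1, 0.0165], [1, 0, -44.5, 0, 0.047, 0.1, 0.0165], [1, 0, -44.5, 0, 0, 0, 0], [1, 0, -44.5, 0, 0, 0, 0], [1, 0, 0, 0, 0, 0, 0], [1, 0, 0, 0, 0, 0, 0]]
  ]
}}

```text
t: 15.45
tool_pos: [0.4885, -0.0987, 0.2967]
orientation: [-2.815, -0.122, -0.014]
force: [-0.3, 0.7, 0.0]
opening: 0.0003
```

```bash
python3 - <<'E'
from h import *
s=monitor.read_state();print(s["t"],s["tool_pos"],s["force"],s["q"].round(2));print(Ro.from_rotvec(s["orientation"]).as_matrix().round(3))
W=eyes.camera_info("wrist");b=eyes.read_camera("wrist")[:,:,::-1];cv2.imwrite("pics/w9.png",b)
p=proj(W,np.array([.5325,-.102,.105]));print("pred ball",p)
u,v=p.astype(int);u0,v0=max(u-60,0),max(v-60,0)
g=cv2.cvtColor(b,cv2.COLOR_BGR2GRAY)[v0:v+60,u0:u+60]
n,l,st,c=cv2.connectedComponentsWithStats((g<45).astype(np.uint8))
for i in range(1,n):
    if st[i,4]>60:
        q=c[i]+[u0,v0];print(st[i].tolist(),q.round(1),onz(W,*q,.105).round(4))
E
```

```text
15.45 [ 0.48846442 -0.09868038  0.29665721] [-0.33178494  0.73870557  0.03363602] [-0.51 -0.06  1.6   0.28  1.76  1.01]
[[ 0.996  0.086 -0.004]
 [ 0.083 -0.944  0.319]
 [ 0.023 -0.318 -0.948]]
pred ball [398.4423209  176.02380749]
[45, 47, 30, 28, 674] [397.5 176.6] [ 0.5319 -0.1013  0.105 ]
```

Emit:
{"name": "servo_tool", "arguments": {
  "plan": [
    [[1, 0, -2, -40, 0, 0, 0], [1, 0, -2, -40, 0, 0, 0], [1, 0, -2, -41, 0, 0, 0], [1, 0, -2, -41, 0, 0, 0], [1, 0, -2, -41, 0, 0, 0], [1, 0, 0, 0, 0, 0, 0]]
  ]
}}

```text
t: 16.1
tool_pos: [0.4849, -0.1043, 0.0886]
orientation: [-2.81, -0.127, -0.001]
force: [-0.7, 0.2, 0.4]
opening: 0.0005
```

Emit:
{"name": "servo_tool", "arguments": {
  "plan": [
    [[1, 8, 0.7, 0, 0, 0, 0], [1, 8, 0.7, 0, 0, 0, 0], [1, 8, 0.7, 0, 0, 0, 0], [1, 8, 0.7, 0, 0, 0, 0], [1, 8, 0.7, 0, 0, 0, 0]]
  ]
}}

```text
t: 16.6
tool_pos: [0.5304, -0.1046, 0.0947]
orientation: [-2.816, -0.127, -0.015]
force: [-1.2, -0.5, 1.6]
opening: 0.0002
```

Emit:
{"name": "servo_tool", "arguments": {
  "plan": [
    [[1, 7, 0.7, 0, 0, 0, 0], [1, 7, 0.7, 0, 0, 0, 0], [1, 7, 0.7, 0, 0, 0, 0], [1, 5, 0.5, 0, 0, 0, 0], [1, 0, 0, 0, 0, 0, 0]]
  ]
}}

```text
t: 17.1
tool_pos: [0.5554, -0.1017, 0.0933]
orientation: [-2.815, -0.126, -0.013]
force: [0.2, 0.0, -0.2]
opening: 0.0006
```

Emit:
{"name": "servo_tool", "arguments": {
  "plan": [
    [[1, 5, 0.5, 0, 0, 0, 0], [1, 5, 0.5, 0, 0, 0, 0], [1, 0, 0, 0, 0, 0, 0]]
  ]
}}

```text
t: 17.4
tool_pos: [0.5655, -0.1008, 0.0936]
orientation: [-2.815, -0.126, -0.014]
force: [0.3, -0.0, 0.3]
opening: 0.0005
```

Emit:
{"name": "servo_tool", "arguments": {
  "plan": [
    [[1, 4, 0.4, 0, 0, 0, 0], [1, 4, 0.4, 0, 0, 0, 0], [1, 0, 0, 0, 0, 0, 0]]
  ]
}}

```text
t: 17.7
tool_pos: [0.5705, -0.1003, 0.0929]
orientation: [-2.815, -0.126, -0.004]
force: [-13.6, -4.3, 6.1]
opening: 0.0007
```

Emit:
{"name": "servo_tool", "arguments": {
  "plan": [
    [[1, 4, 0.4, 0, 0, 0, 0], [1, 0, 0, 0, 0, 0, 0]]
  ]
}}

```text
t: 17.9
tool_pos: [0.5714, -0.1002, 0.0926]
orientation: [-2.814, -0.127, 0.005]
force: [-29.3, -6.5, 16.2]
opening: 0.0004
```

```bash
cat > ball.py <<'E'
from h import *
s=monitor.read_state();print(s["t"],s["tool_pos"],s["force"])
for n in ("top","side"):
    I=eyes.camera_info(n);b=eyes.read_camera(n)[:,:,::-1];cv2.imwrite(f"pics/{n}_{s['t']:.2f}.png",b)
    p=proj(I,np.array([.565,-.098,.11]));u,v=p.astype(int);g=cv2.cvtColor(b,cv2.COLOR_BGR2GRAY)[v-25:v+25,u-25:u+25]
    m,l,st,c=cv2.connectedComponentsWithStats((g<40).astype(np.uint8))
    for i in range(1,m):
        if st[i,4]>25:q=c[i]+[u-25,v-25];print(n,st[i].tolist(),q.round(1),onz(I,*q,.105).round(4))
E
python3 ball.py
```

```text
17.9 [ 0.57141252 -0.100198    0.0925767 ] [-29.33136519  -6.52442039  16.16550859]
side [8, 27, 35, 23, 215] [322.5 329.6] [ 0.5741 -0.1329  0.105 ]
```

The force direction (−0.88, +0.48) is the normal of a rod leaning 0.5 rad away, so the lever is at its far stop. I'll back off and check.

Emit:
{"name": "servo_tool", "arguments": {
  "plan": [
    [[1, -10, -1, 0, 0, 0, 0], [1, -35, -3, 0, 0, 0, 0], [1, -40, -3, 0, 0, 0, 0], [1, 0, 0, 45, 0, 0, 0], [1, 0, 0, 45, 0, 0, 0], [1, 0, 0, 45, 0, 0, 0], [1, 0, 0, 45, 0, 0, 0], [1, 0, 0, 20, 0, 0, 0], [1, 0, 0, 0, 0, 0, 0], [1, 0, 0, 0, 0, 0, 0]]
  ]
}}

```text
t: 19.0
tool_pos: [0.4922, -0.1067, 0.2933]
orientation: [-2.815, -0.126, -0.014]
force: [-0.5, -0.2, -0.3]
opening: 0.0005
```

```bash
python3 ball.py; python3 - <<'E'
from h import *
s=monitor.read_state()
W=eyes.camera_info("wrist");b=eyes.read_camera("wrist")[:,:,::-1];cv2.imwrite("pics/w10.png",b)
p=proj(W,np.array([.594,-.095,.105]));print("pred locked ball",p)
u,v=p.astype(int);u0,v0=max(u-60,0),max(v-60,0)
g=cv2.cvtColor(b,cv2.COLOR_BGR2GRAY)[v0:v+60,u0:u+60]
n,l,st,c=cv2.connectedComponentsWithStats((g<45).astype(np.uint8))
for i in range(1,n):
    if st[i,4]>60:
        q=c[i]+[u0,v0];print(st[i].tolist(),q.round(1),onz(W,*q,.105).round(4))
E
```

```text
19.0 [ 0.49219304 -0.10669692  0.29330357] [-0.52584226 -0.2138976  -0.29176545]
side [32, 24, 11, 10, 81] [334.  318.8] [ 0.5941 -0.0973  0.105 ]
side [17, 38, 8, 7, 43] [317.4 331.4] [ 0.5635 -0.1406  0.105 ]
pred locked ball [390.82862832 103.16296566]
[48, 44, 30, 32, 736] [392.6 102.4] [ 0.5947 -0.0963  0.105 ]
[56, 94, 30, 25, 307] [406.3 150.3] [ 0.5575 -0.1133  0.105 ]
```

Emit:
{"name": "servo_tool", "arguments": {
  "plan": [
    [[1, 0, 44, 0, -0.047, -0.1, -0.0165], [1, 0, 44, 0, -0.047, -0.1, -0.0165], [1, 0, 44, 0, -0.047, -0.1, -0.0165], [1, 0, 44, 0, -0.047, -0.1, -0.0165], [1, 0, 44, 0, -0.047, -0.1, -0.0165], [1, 0, 44, 0, -0.047, -0.1, -0.0165], [1, 0, 44, 0, 0, 0, 0], [1, 0, 44, 0, 0, 0, 0], [1, 33, 0, -12, 0, 0, 0], [1, 33, 0, -12, 0, 0, 0], [1, 0, 0, 0, 0, 0, 0], [1, 0, 0, 0, 0, 0, 0]]
  ]
}}

```text
t: 20.35
tool_pos: [0.5572, 0.2305, 0.265]
orientation: [-3.002, -0.128, -0.868]
force: [0.5, 0.1, 0.7]
opening: 0.0003
```

```bash
python3 - <<'E'
from h import *
s=monitor.read_state();print(s["t"],s["tool_pos"],s["force"])
W=eyes.camera_info("wrist");np.save("w11.npy",W,allow_pickle=True)
b=eyes.read_camera("wrist")[:,:,::-1];cv2.imwrite("pics/w11.png",b)
u,v=proj(W,A+EY*.029+EZ*.1).astype(int);y0,x0=max(v-90,0),min(max(u-150,0),420);print(x0,y0,u,v)
z=cv2.resize(b[y0:y0+180,x0:x0+220],None,fx=2,fy=2,interpolation=cv2.INTER_CUBIC)
t=cv2.imread(sorted(__import__('glob').glob("pics/top_19*"))[0])[120:255,285:420]
cv2.imwrite("pics/fin.png",np.hstack([z,cv2.resize(t,(360,360))]))
E
```

```text
20.35 [0.55720846 0.23054739 0.26499354] [0.51224869 0.09066445 0.70550419]
415 143 565 233
```

View pics/fin.png

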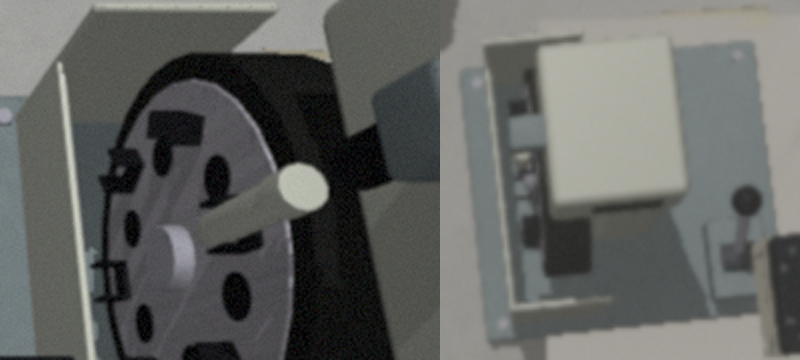

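The tube still stands up under the eye, with its cap at about zoom (303,187), and the lever leans away, with its ball at (745,200). I'll do a numeric check and then hand in.

```bash
python3 - <<'E'
from h import *
from scipy.optimize import least_squares
W=np.load("w11.npy",allow_pickle=True).item()
def onp(p,y):
    c,d=ray(W,415+p[0]/2,143+p[1]/2);X=c+d*((y-(c-A)@EY)/(d@EY))-A;return np.array([X@EX,X[2]])*1e3
H=np.array([onp(p,.017) for p in [(162,160),(217,177),(237,297),(145,322),(132,229)]])
r=least_squares(lambda q:np.hypot(*(H-q[:2]).T)-q[2],[0,0,40]);cap=onp((304,187),.029)
d=H[1:3]-r.x[:2]
print("centre",r.x.round(1),"cap",cap.round(1),"tilt",np.degrees(np.arctan2(cap[0]-r.x[0],100)).round(2),"holes deg",np.degrees(np.arctan2(d[:,0],d[:,1])).round(1))
print(job.close_job())
E
```

```text
centre [-2.2 -2.2 45.1] cap [ -2.1 101.1] tilt 0.09 holes deg [ 31.3 -29.8]
the job is handed in; nothing more can be done
None
```

The tube is upright under the reader eye, the lock lever is pushed fully over, and the job is handed in at about 20 s of the 58 s allowed. I turned the wheel the shorter way (about 160°, upper front up and away) with five strokes on the rubber rim and one short final one.

**Tube:** after locking, its tilt measured about 0.1° from the cap and the holes' fitted centre, and about 0.8° from the angles of the wheel's holes. In the pictures the fingers never touched it.

**Lever:** it met a firm stop at about 29 N, pushing back in the direction of a rod leaning 0.5 rad away. Once I let go, the ball stayed about 62 mm further from the robot than at the start. That is slightly less than the 65–77 mm a full swing would give, depending on where the ball's centre sits on the rod. The pivot position I worked out also disagrees with the stated one by about 5 mm. The firm stop is my main evidence that it is fully over.

**Contact with the reader head:** at the end of the second stroke the force read about 14 N. This was probably the gripper body brushing the front of the head, well under the 40 N limit. I shortened the later strokes and it did not happen again.

**Bystanders:** the arm was not near any of the loose things at their height. I did not measure their positions again at the end.

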